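Fetch the saw flange from under the spacer collars

TASK

The saw flange is at the bottom of the storage post, under the three spacer collars. Lift the collars off and lay all three side by side on the green rubber mat, then put the flange fully down on the stub of the gauge stand with its raised hub still up, and put the collars back on the storage post in the order they had: black lowest, then brass, blue on top, all fully down. Do not knock or shift the oil can or the grease tub.

Things in the scene. Friction and masses are not known exactly. Their poses are not given: they have to be found in the camera images.
- flange: Grey steel saw flange: a ring 62 mm outside diameter, rim about 8 mm thick, with a raised hub (12 mm thick in all) round a through bore of about 29 mm, 0.16 kg. Origin: centre of its flat underside; z is its axis, up through the hub. At the start it lies lowest on the storage post, its rim showing round the black collar.
- black_collar: Black (oxide-blackened steel) spacer collar: plain ring, 52 mm outside, 28 mm bore, 14 mm thick, 60 g. Origin: centre of its underside; z is its axis. At the start it lies directly on the flange.
- brass_collar: Brass spacer collar: plain ring, 46 mm outside, 28 mm bore, 14 mm thick, 60 g. Origin: centre of its underside; z is its axis. At the start it lies on the black collar.
- blue_collar: Dark blue (anodised) spacer collar: plain ring, 40 mm outside, 28 mm bore, 14 mm thick, 60 g. Origin: centre of its underside; z is its axis. At the start it lies on the brass collar, uppermost.
- post_seat (a point): Storage post, fixed: wooden block 104 x 104 x 17 mm with a 72 mm steel foot disc (top 20 mm above the bench); on it a 40 mm wide boss whose flat top is the seat, 32 mm above the bench; from it rises a post 20 mm in diameter, its tip 64 mm above the seat, the last 12 mm tapering to 8 mm. This point: centre of the seat, on the post's axis; z up.
- stand_seat (a point): Gauge stand, fixed: ground steel plate 180 x 104 x 20 mm; on it a 40 mm wide boss whose flat top is the seat, 32 mm above the bench, and a stub 20 mm in diameter, its tip 34 mm above the seat, the last 12 mm tapering to 8 mm. This point: centre of the seat, on the axis; z up, x along the plate to the end where a dial gauge on a block is fixed (x = 80 to 125 mm, top 68 mm above the bench).
- mat: Green ribbed rubber mat, fixed, 110 mm (its x) by 230 mm (its y), 4 mm thick. Origin: centre of its underside, at bench height. It has room for the three collars in a row along y, 65 mm apart.
- oil_can: Black oil can with a thin bent spout, 68 mm in diameter, 167 mm tall to the tip of the spout, standing loose at the back left. Origin: centre of its base, z up. A bystander.
- grease_tub: Cream tub with a black lid, 70 mm in diameter, 50 mm tall, standing loose at the front. Origin: centre of its base, z up. A bystander.

How it is judged (in metres and radians):
On the way, in this order (a step that is already met when the one before it is completed fails the run):
1. all three collars lie side by side on the rubber mat (x of black_collar in the frame of mat between -0.05 and 0.05 m and y of black_collar in the frame of mat between -0.11 and 0.11 m and z of each of black_collar, brass_collar, blue_collar in the frame of mat below 0.009 m and angle between each of black_collar, brass_collar, blue_collar's own z axis and vertical below 0.12 rad and x of brass_collar in the frame of mat between -0.05 and 0.05 m and y of brass_collar in the frame of mat between -0.11 and 0.11 m and x of blue_collar in the frame of mat between -0.05 and 0.05 m and y of blue_collar in the frame of mat between -0.11 and 0.11 m), for 0.2 s.
2. the flange is fully down on the stub of the gauge stand (horizontal distance between flange and stand_seat below 0.008 m and z of flange in the frame of stand_seat between -0.004 and 0.004 m and angle between flange's own z axis and vertical below 0.12 rad), for 0.2 s.
At the end, for the whole second after the job is handed in: Flange on the gauge stand's stub, hub up, and on the storage post from below black, brass and blue collar: each level, within 4 mm of its fully-down height and its axis within 8 mm of the spindle's, all at rest (all of step 2 and linear speed of each of flange, black_collar, brass_collar, blue_collar below 0.02 m/s and horizontal distance between each of black_collar, brass_collar, blue_collar and post_seat below 0.008 m and z of black_collar in the frame of post_seat between -0.004 and 0.004 m and angle between each of black_collar, brass_collar, blue_collar's own z axis and vertical below 0.12 rad and z of brass_collar in the frame of post_seat between 0.01 and 0.018 m and z of blue_collar in the frame of post_seat between 0.024 and 0.032 m); the robot touches nothing.
It fails at once if the oil can or the grease tub is knocked over or shifted by more than 3 cm (distance of any of oil_can, grease_tub from where it was at the start of the episode above 0.03 m or angle between any of oil_can, grease_tub's own z axis and vertical above 0.5 rad).
It also fails if it takes over 131 s, if anything falls off the work surface, if the arm or the gripper's body presses on something with over 40 N, if the wrist force passes 120 N, or if a joint passes its speed limit or range.

ROBOT

A 6-joint arm with a two-finger parallel gripper is mounted at the origin on a cart in front of the work surface, level with it; the furniture and walls round the work are solid. World frame = base frame: x ahead of the robot, y to its left, z up, the work surface at z = 0. Lengths are in m, angles in degrees, forces in N, time in s.
With the tool pointing down it reaches from about 0.25 to 0.725 m from the base axis. Payload 9.7 kg.
Tool frame: the origin (TCP) lies midway between the tips of the shut fingers; the grasp point (between the pads) lies 19 mm behind it (bot.pinch_z is the distance from the TCP to the grasp point, in m); z points along the fingers, y is the line along which they close (so a half turn about z gives the same grasp; the last joint's range is limited). The gripper opens to 85 mm and grips with 20 to 120 N. Pads are 22 mm wide; open, the fingers measure 114 mm over their backs; the gripper's body (76 mm by 85 mm) begins 54 mm behind the grasp point. The pads swing forward as they close: fully open they stand 13 mm farther back than shut.
Start: joints at [-75.229, 4.979, 10.078, 95.1, 0, 90], TCP at [0.14, -0.532, 0.231] pointing down, gripper open.
Joint ranges: [-179.16, 179.16], [-48.56, 103.87], [-65.8, 70.77], [-126.05, 130.52], [-82.76, 87.17], [-180, 180]. Speed limits (degrees/s): [127.2, 127.2, 147.25, 180, 180, 180].

INTERFACE

Orientations are given as [roll, pitch, yaw] about the fixed x, y, z axes, in that order (R = Rz(yaw) Ry(pitch) Rx(roll)).
In Python, from workcell import sensors, camera, ticket, bot gives the robot as it stands.
- The arm moves only by the shell command python3 -m handwheel 'ROWS' [FORCE]. ROWS is a JSON object of lists of equal length, an entry for each row: "gripper": the opening, from -1 (shut) to 1 (fully open); "slide": the shift along the tool's x, y, z in mm, a list of three; "yaw": the turn about the tool's z in rad. A call has 1 to 8 rows; each row shifts and turns the commanded pose from where the row before left it, along the tool's axes as they then stand; what a row does not reach is not made up. A row lasts 1/12 s, in which the tool goes at most 41.7 mm and 7.16 degrees, less where a joint would pass 70% of its speed; a pose out of reach is approached as far as the arm can. A call is refused whole if a number of a shift passes 41.7 or a number of a turn 0.125, either way. A call with a gripper value outside its range is refused whole. The fingers move at their own pace and stop on an object; FORCE is the grip in N (left out, the last holds). Time passes only in rows, so rows that do not move let the fingers close. It gives the time, the measured TCP pose, the force, the opening and the grip force at its end, in the units of the state.
- sensors.get_obs(): the state, without advancing time (a new reading comes with each control period).
- camera(name): name is "side" or "top"; returns a dict with "img" (420x560x3 uint8, red, green, blue), "fx", "fy", "cx", "cy" (pixels), "dist" ([k1, k2, p1, p2, k3] as OpenCV has them; the pictures are not rectified), "R" (3x3) and "t" (3): a world point X has camera coordinates R X + t. Camera axes: x right, y down, z forward; pixel columns grow to the right and rows downward; lengths in m; the calibration is good to about 2 mm. A picture is of the moment at which its call begins. There is no depth.
- ticket.job_done(): hands the job in; it is judged then, once.
The state is a dict: "time": time; "q": joint angles; "qd": joint speeds; "joint_efforts": joint torques, N m; "ee_pos": TCP position; "tcp_rot": TCP orientation; "wrist_force": force on the tool from outside, world axes, zero at the start; "torque": the same for the moment, N m; "opening": finger opening in m; "grasp_force": force on a finger pad.
Only numpy, scipy, OpenCV 4.12 (cv2) and the standard library are available. Lean on these libraries where they do the work, as an engineer would, in place of code of your own. Each camera call takes 0.05 s, during which the arm holds its last target. There are 200 camera calls.

## Working session

There is one attempt and no reset: what is moved stays moved. The work goes in short steps, Python scripts to look and compute and a shell command to move; the robot and the scene stay as the last step left them, time stands still between calls to the robot, and variables do not carry over. Pictures are saved under pics/ and viewed, at most 14 in all, crops included, and the job is handed in when it is done.

```bash
mkdir -p pics; ls; cat > h.py <<'E'
import numpy as np,cv2
from workcell import sensors,camera,ticket,bot
def snap(n,f):
    c=camera(n); cv2.imwrite('pics/'+f,cv2.cvtColor(c['img'],cv2.COLOR_RGB2BGR)); return c
def KD(c): return np.array([[c['fx'],0,c['cx']],[0,c['fy'],c['cy']],[0,0,1.]]),np.array(c['dist'],float)
def onz(c,u,v,z):
    K,d=KD(c); p=cv2.undistortPoints(np.array([[[u,v]]],float),K,d)[0,0]
    R=np.array(c['R']);t=np.array(c['t']); o=-R.T@t; r=R.T@np.array([p[0],p[1],1]); return o+r*(z-o[2])/r[2]
def proj(c,X):
    K,d=KD(c); return cv2.projectPoints(np.array([X],float),cv2.Rodrigues(np.array(c['R'],float))[0],np.array(c['t'],float),K,d)[0][0,0]
E
python3 - <<'E'
from h import *
for n in('side','top'):
    c=snap(n,n+'0.png'); R=np.array(c['R']);print(n,-R.T@np.array(c['t']),R.round(2).tolist(),c['fx'])
o=sensors.get_obs();print(o['ee_pos'],o['tcp_rot'],o['opening'],o['time'],bot.pinch_z)
E
```

```text
pics
side [0.53211779 1.06853199 0.94410453] [[-1.0, 0.05, -0.01], [0.04, 0.68, -0.73], [-0.03, -0.73, -0.68]] 524.9386134278043
top [0.37541029 0.14060757 1.11284774] [[-0.03, -1.0, 0.0], [-0.99, 0.03, -0.11], [0.11, -0.0, -0.99]] 400.96477714442887
[ 0.14018394 -0.53162085  0.23063001] [-1.79929478e+02 -1.99928504e-03  1.47679030e+01] 0.08560282190318136 0.1 0.0187
```

View pics/top0.png

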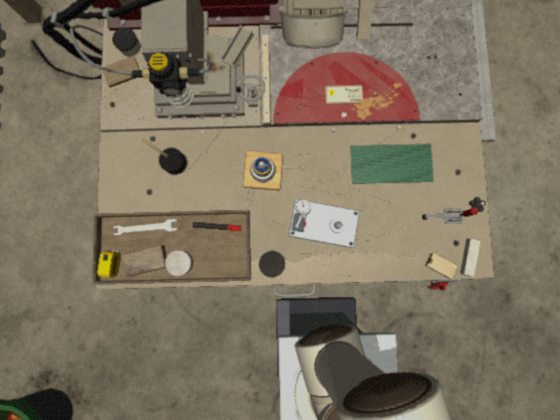

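View pics/side0.png

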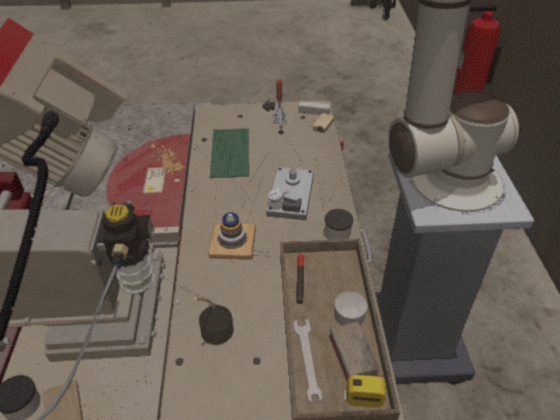

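The top view shows the post and collars at about (263,167), the stand stub at (337,226), the mat at (392,163), the oil can at (172,160) and the tub at (272,263). The side view shows the collars at (231,228) and the stub at (293,176). I'll measure these next.

```bash
python3 - <<'E'
from h import *
def big(m,roi):
    k=np.zeros_like(m);x0,y0,x1,y1=roi;k[y0:y1,x0:x1]=m[y0:y1,x0:x1]
    cs=cv2.findContours(k,0,2)[0];return max(cs,key=cv2.contourArea)
def rect(c,m,roi,z,n):
    b=cv2.boxPoints(cv2.minAreaRect(big(m,roi)));P=np.array([onz(c,*p,z)[:2] for p in b])
    e=P[1]-P[0];f=P[2]-P[1];l=e if np.hypot(*e)>np.hypot(*f) else f
    print(n,'centre',P.mean(0).round(4),'sides',np.hypot(*e).round(3),np.hypot(*f).round(3),'long dir',np.degrees(np.arctan2(l[1],l[0])).round(1))
for n,R in (('top',dict(mat=(340,135,440,190),blk=(235,145,290,195),st=(280,195,365,250),blue=(245,150,280,185))),('side',dict(mat=(200,120,260,185),blk=(200,205,265,265),st=(262,160,320,222),blue=(215,205,245,240)))):
    c=camera(n);h=cv2.cvtColor(c['img'],cv2.COLOR_RGB2HSV);H,S,V=cv2.split(h)
    rect(c,((H>60)&(H<95)&(S>90)).astype(np.uint8),R['mat'],.004,n+' mat')
    rect(c,((H>8)&(H<25)&(S>110)&(V>110)).astype(np.uint8),R['blk'],.017,n+' block')
    rect(c,((S<35)&(V>140)).astype(np.uint8),R['st'],.020,n+' stand')
    k=big(((H>100)&(H<130)&(S>90)).astype(np.uint8),R['blue']);M=cv2.boundingRect(k);print('blue bbox',M,cv2.contourArea(k),onz(c,M[0]+M[2]/2,M[1]+M[3]/2,.084))
    for r,nm in ((R['blue'],'p'),(R['st'],'s')):
        x0,y0,x1,y1=r;x0-=5;y0-=5;x1+=5;y1+=5
        cv2.imwrite(f'pics/{n}_{nm}.png',cv2.resize(cv2.cvtColor(c['img'][y0:y1,x0:x1],cv2.COLOR_RGB2BGR),None,fx=6,fy=6,interpolation=2)); print(nm,x0,y0)
a=[cv2.imread(f'pics/{f}.png') for f in('top_p','top_s','side_p','side_s')]
C=np.zeros((800,1000,3),np.uint8)
for i,(im,(x,y)) in enumerate(zip(a,((0,0),(280,0),(0,400),(500,380)))):
    hh=min(im.shape[0],800-y);ww=min(im.shape[1],1000-x);C[y:y+hh,x:x+ww]=im[:hh,:ww]
cv2.imwrite('pics/c0.png',cv2.resize(C,(750,600)))
E
```

```text
top mat centre [ 0.5794 -0.2659] sides 0.0 0.0 long dir 0.0
top block centre [0.6082 0.1903] sides 0.103 0.104 long dir -96.0
top stand centre [0.4571 0.0256] sides 0.104 0.182 long dir -102.0
blue bbox (255, 158, 14, 14) 129.5 [0.60716698 0.18874754 0.084     ]
p 240 145
s 275 190Traceback (most recent call last):
  File "<stdin>", line 11, in <module>
  File "<stdin>", line 6, in rect
  File "<stdin>", line 4, in big
ValueError: max() iterable argument is empty
```

```bash
python3 - <<'E'
from h import *
def big(m,roi):
    k=np.zeros_like(m);x0,y0,x1,y1=roi;k[y0:y1,x0:x1]=m[y0:y1,x0:x1]
    cs=cv2.findContours(k,0,2)[0];return max(cs,key=cv2.contourArea)
def rect(c,m,roi,z,n):
    m=cv2.morphologyEx(m,cv2.MORPH_CLOSE,np.ones((3,3)))
    b=cv2.boxPoints(cv2.minAreaRect(big(m,roi)));P=np.array([onz(c,*p,z)[:2] for p in b])
    e=P[1]-P[0];f=P[2]-P[1];l=e if np.hypot(*e)>np.hypot(*f) else f
    print(n,'centre',P.mean(0).round(4),'sides',np.hypot(*e).round(3),np.hypot(*f).round(3),'long dir',np.degrees(np.arctan2(l[1],l[0])).round(1))
for n,R in (('top',dict(mat=(340,135,440,190),blk=(235,145,290,195),st=(280,195,365,250),blue=(245,150,280,185))),('side',dict(mat=(200,120,260,185),blk=(200,205,265,265),st=(262,160,320,222),blue=(215,205,245,240)))):
    c=camera(n);h=cv2.cvtColor(c['img'],cv2.COLOR_RGB2HSV);H,S,V=cv2.split(h)
    a=(392,163) if n=='top' else (228,155);print(h[a[1],a[0]])
    r=c['img'].astype(int)
    rect(c,((r[...,1]>r[...,0]+15)).astype(np.uint8),R['mat'],.004,n+' mat')
    rect(c,((H>8)&(H<25)&(S>110)&(V>110)).astype(np.uint8),R['blk'],.017,n+' block')
    rect(c,((S<35)&(V>140)).astype(np.uint8),R['st'],.020,n+' stand')
    k=big(((H>100)&(H<130)&(S>90)).astype(np.uint8),R['blue']);M=cv2.boundingRect(k);print('blue bbox',M,cv2.contourArea(k),onz(c,M[0]+M[2]/2,M[1]+M[3]/2,.084))
    for r,nm in ((R['blue'],'p'),(R['st'],'s')):
        x0,y0,x1,y1=r;x0-=5;y0-=5;x1+=5;y1+=5
        cv2.imwrite(f'pics/{n}_{nm}.png',cv2.resize(cv2.cvtColor(c['img'][y0:y1,x0:x1],cv2.COLOR_RGB2BGR),None,fx=6,fy=6,interpolation=2)); print(nm,x0,y0)
a=[cv2.imread(f'pics/{f}.png') for f in('top_p','top_s','side_p','side_s')]
C=np.zeros((800,1000,3),np.uint8)
for i,(im,(x,y)) in enumerate(zip(a,((0,0),(280,0),(0,400),(500,380)))):
    hh=min(im.shape[0],800-y);ww=min(im.shape[1],1000-x);C[y:y+hh,x:x+ww]=im[:hh,:ww]
cv2.imwrite('pics/c0.png',cv2.resize(C,(750,600)))
E
```

```text
[ 66  77 109]
top mat centre [ 0.6213 -0.1736] sides 0.231 0.108 long dir -90.3
top block centre [0.6082 0.1901] sides 0.103 0.104 long dir -96.0
top stand centre [0.4573 0.0258] sides 0.104 0.182 long dir -102.0
blue bbox (255, 158, 14, 14) 128.0 [0.60716698 0.18874754 0.084     ]
p 240 145
s 275 190
[62 52 84]
side mat centre [ 0.6208 -0.1713] sides 0.112 0.226 long dir 89.5
side block centre [0.6105 0.1488] sides 0.047 0.025 long dir -174.5
side stand centre [0.447  0.0054] sides 0.161 0.121 long dir -105.6
blue bbox (223, 214, 15, 10) 12.0 [0.60559704 0.19393209 0.084     ]
p 210 200
s 257 155
```

View pics/c0.png

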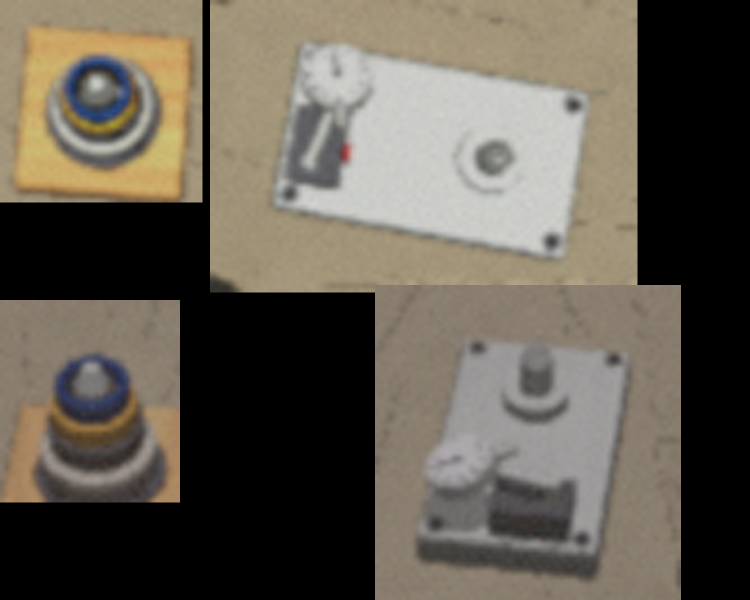

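The crops show the post tip near top px (262,164) and side px (230,215). The stub tip is near top px (338,225) and side px (293,170), and its boss centre is near top px (337,225). The gauge is on the left (+y) end of the plate.

```bash
python3 - <<'E'
from h import *
T=camera('top');S=camera('side')
for n,c,u,v,z in(('post',T,262.2,163.9,.096),('post',S,230.4,215.5,.096),('stub',T,337.9,224.9,.066),('boss',T,336.9,225.3,.032),('stub',S,293,169.8,.066)): print(n,onz(c,u,v,z).round(4))
a=np.radians(78);print('stand from plate',np.array([.4573,.0258]))
# fit plate: candidate offsets along long axis
print(np.cos(a),np.sin(a)); o=sensors.get_obs(); print(o['time'])
E
```

```text
post [0.6074 0.1876 0.096 ]
post [0.605  0.1946 0.096 ]
stub [ 0.4465 -0.0058  0.066 ]
boss [ 0.4478 -0.0078  0.032 ]
stub [0.4455 0.0014 0.066 ]
stand from plate [0.4573 0.0258]
0.20791169081775945 0.9781476007338056
0.4
```

```bash
python3 -m handwheel '{"gripper":[1,1,1,1,1,1],"slide":[[0,0,0],[0,0,0],[0,0,0],[0,0,0],[0,0,0],[0,0,0]],"yaw":[-0.125,-0.125,-0.125,-0.125,-0.125,-0.125]}' 40
python3 -m handwheel '{"gripper":[1,1,1,1,1],"slide":[[0,0,0],[0,0,0],[0,0,0],[0,0,0],[0,0,0]],"yaw":[-0.125,-0.125,-0.125,-0.125,-0.063]}'
python3 -m handwheel '{"gripper":[1,1,1,1,1,1,1,1],"slide":[[33,21.5,0],[33,21.5,0],[33,21.5,0],[33,21.5,0],[33,21.5,0],[33,21.5,0],[33,21.5,0],[33,21.5,0]],"yaw":[0,0,0,0,0,0,0,0]}'
```

```text
time: 0.9
ee_pos: [0.1402, -0.5318, 0.2313]
tcp_rot: [-180.0, -0.0, 58.1]
wrist_force: [0.5, 0.1, -0.1]
opening: 0.0856
grasp_force: 0.0
time: 1.32
ee_pos: [0.1402, -0.5318, 0.2313]
tcp_rot: [180.0, 0.0, 90.4]
wrist_force: [-0.4, 0.9, -0.5]
opening: 0.0851
grasp_force: 0.0
time: 1.98
ee_pos: [0.3127, -0.2661, 0.2315]
tcp_rot: [180.0, 0.0, 90.0]
wrist_force: [1.2, -0.3, -0.1]
opening: 0.0853
grasp_force: 0.0
```

```bash
python3 -m handwheel '{"gripper":[0.5,0.5,0.5,0.5,0.5,0.5,0.5],"slide":[[32.6,21,0],[32.6,21,0],[32.6,21,0],[32.6,21,0],[32.6,21,0],[32.6,21,0],[32.6,21,0]],"yaw":[0,0,0,0,0,0,0]}'
python3 -m handwheel '{"gripper":[0.5,0.5,0.5,0.5,0.5,0.5,0.5,0.5],"slide":[[32.6,21,0],[32.6,21,0],[32.6,21,0],[32.6,21,0],[32.6,21,0],[32.6,21,0],[32.6,21,0],[0,0,0]],"yaw":[0,0,0,0,0,0,0,0]}'
python3 -m handwheel '{"gripper":[0.5,0.5,0.5,0.5],"slide":[[0,0,40],[0,0,40],[0,0,30],[0,0,0]],"yaw":[0,0,0,0]}'
python3 - <<'E'
from h import *
snap('side','s1.png');snap('top','t1.png')
a=cv2.imread('pics/s1.png')[150:280,150:320];b=cv2.imread('pics/t1.png')[100:230,170:340]
cv2.imwrite('pics/c1.png',cv2.resize(np.hstack([a,b]),(790,302)))
E
```

```text
time: 2.57
ee_pos: [0.4599, -0.0376, 0.2315]
tcp_rot: [180.0, 0.0, 90.0]
wrist_force: [0.0, -1.2, 0.3]
opening: 0.0643
grasp_force: 0.0
time: 3.23
ee_pos: [0.6083, 0.1937, 0.2275]
tcp_rot: [-179.8, -0.0, 90.2]
wrist_force: [1.2, 0.4, -1.0]
opening: 0.064
grasp_force: 0.0
time: 3.57
ee_pos: [0.6031, 0.1877, 0.1138]
tcp_rot: [-179.4, 0.2, 90.0]
wrist_force: [-1.0, -0.6, -1.5]
opening: 0.0639
grasp_force: 0.0
```

View pics/c1.png

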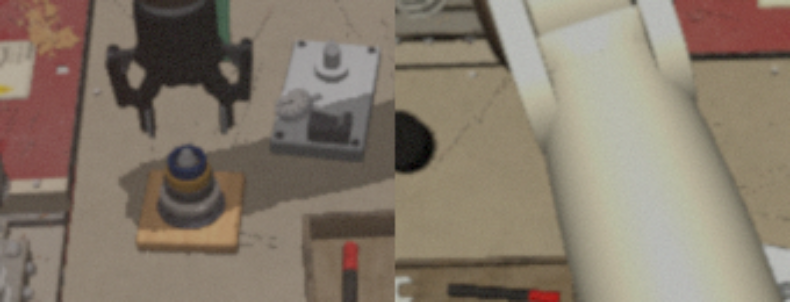

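The side view shows the gripper centred above the post: the finger tips straddle the blue collar at crop px (187,155), with clearance. Descending.

```bash
python3 -m handwheel '{"gripper":[0.5,0.5],"slide":[[0,0,0],[0,0,0]],"yaw":[0,0]}'
python3 -m handwheel '{"gripper":[0.5,0.5,0.5,0.5],"slide":[[0,0,25],[0,0,24],[0,0,0],[0,0,0]],"yaw":[0,0,0,0]}'
python3 -m handwheel '{"gripper":[-0.3,-0.3,-0.3,-0.3],"slide":[[0,0,0],[0,0,0],[0,0,0],[0,0,0]],"yaw":[0,0,0,0]}' 30
```

```text
time: 3.83
ee_pos: [0.6075, 0.1889, 0.1245]
tcp_rot: [179.8, -0.1, 90.0]
wrist_force: [0.2, -0.5, 1.2]
opening: 0.0644
grasp_force: 0.0
time: 4.17
ee_pos: [0.6062, 0.1885, 0.0732]
tcp_rot: [-180.0, 0.0, 90.0]
wrist_force: [-0.8, -0.3, 0.8]
opening: 0.064
grasp_force: 0.0
time: 4.5
ee_pos: [0.6073, 0.1889, 0.0751]
tcp_rot: [179.8, -0.1, 90.0]
wrist_force: [-0.6, -0.4, 5.8]
opening: 0.0387
grasp_force: 29.6
```

```bash
python3 -m handwheel '{"gripper":[-0.3,-0.3,-0.3,-0.3],"slide":[[0,0,-15],[0,0,-25],[0,0,-20],[0,0,0]],"yaw":[0,0,0,0]}'
python3 -m handwheel '{"gripper":[-0.3,-0.3,-0.3,-0.3,-0.3,-0.3,-0.3,-0.3],"slide":[[-20,1,0],[-38,1,0],[-38,1,0],[-38,1,0],[-38,1,0],[-38,1,0],[-38,1,0],[-38,1,0]],"yaw":[0,0,0,0,0,0,0,0]}'
python3 -m handwheel '{"gripper":[-0.3,-0.3,-0.3,-0.3,-0.3,-0.3],"slide":[[-38,0,0],[-38,0,0],[-38,0,0],[-26,0,0],[0,0,20],[0,0,0]],"yaw":[0,0,0,0,0,0]}'
python3 -m handwheel '{"gripper":[-0.3,-0.3,-0.3,-0.3,-0.3,-0.3],"slide":[[0,0,30],[0,0,35],[0,0,25],[0,0,12],[0,0,0],[0,0,0]],"yaw":[0,0,0,0,0,0]}'
```

```text
time: 4.83
ee_pos: [0.6082, 0.1892, 0.1386]
tcp_rot: [179.6, -0.1, 90.0]
wrist_force: [0.2, 1.0, 0.4]
opening: 0.0385
grasp_force: 30.3
time: 5.5
ee_pos: [0.6142, -0.0993, 0.1332]
tcp_rot: [179.9, 0.0, 90.0]
wrist_force: [0.2, 0.5, -0.8]
opening: 0.0384
grasp_force: 30.3
time: 6.0
ee_pos: [0.6132, -0.2389, 0.1096]
tcp_rot: [-179.8, -0.1, 89.8]
wrist_force: [-0.9, -0.7, -1.8]
opening: 0.0388
grasp_force: 30.4
time: 6.5
ee_pos: [0.6146, -0.2369, 0.0114]
tcp_rot: [180.0, 0.0, 90.0]
wrist_force: [0.3, -0.2, -0.1]
opening: 0.0389
grasp_force: 32.5
```

```bash
python3 -m handwheel '{"gripper":[-0.3,-0.3,-0.3],"slide":[[0,0,3],[0,0,2],[0,0,0]],"yaw":[0,0,0]}'
python3 - <<'E'
from h import *
snap('side','s2.png');a=cv2.imread('pics/s2.png')[80:200,160:320];cv2.imwrite('pics/c2.png',cv2.resize(a,(640,480)))
E
```

```text
time: 6.75
ee_pos: [0.615, -0.2375, 0.0064]
tcp_rot: [179.9, 0.0, 90.0]
wrist_force: [0.6, -0.4, 1.0]
opening: 0.0385
grasp_force: 32.6
```

View pics/c2.png

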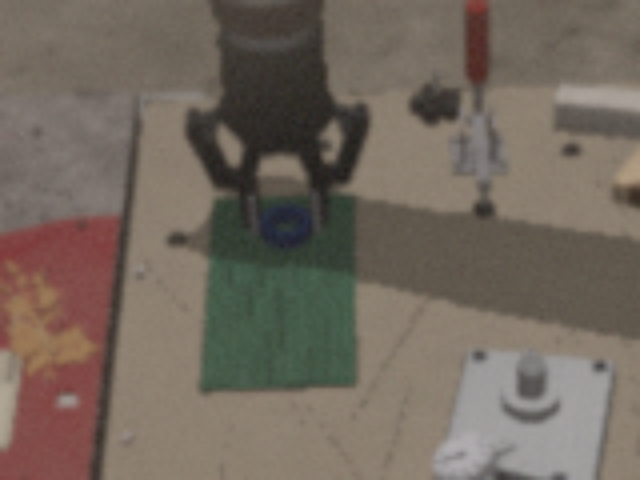

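The picture shows the blue collar flat on the far end of the mat at crop px (287,226), between the pads. Releasing it and going back for the brass collar.

```bash
python3 -m handwheel '{"gripper":[0.5,0.5,0.5,0.5,0.5,0.5,0.5],"slide":[[0,0,0],[0,0,0],[0,0,0],[0,0,-30],[0,0,-40],[0,0,-40],[0,0,-14]],"yaw":[0,0,0,0,0,0,0]}'
python3 -m handwheel '{"gripper":[0.5,0.5,0.5,0.5,0.5,0.5,0.5,0.5],"slide":[[38,-1,0],[38,-1,0],[38,-1,0],[38,-1,0],[38,-1,0],[38,-1,0],[38,-1,0],[38,0,0]],"yaw":[0,0,0,0,0,0,0,0]}'
python3 -m handwheel '{"gripper":[0.5,0.5,0.5,0.5,0.5,0.5],"slide":[[38,0,0],[38,0,0],[38,0,0],[8,0,0],[0,0,0],[0,0,0]],"yaw":[0,0,0,0,0,0]}'
python3 -m handwheel '{"gripper":[0.5,0.5,0.5,0.5,0.5],"slide":[[0,0,30],[0,0,30],[0,0,10],[0,0,0],[0,0,0]],"yaw":[0,0,0,0,0]}'
```

```text
time: 7.38
ee_pos: [0.6156, -0.238, 0.1359]
tcp_rot: [179.6, 0.1, 90.0]
wrist_force: [1.1, -1.3, 1.0]
opening: 0.064
grasp_force: 0.0
time: 8.05
ee_pos: [0.6067, 0.0683, 0.1295]
tcp_rot: [180.0, -0.0, 90.0]
wrist_force: [0.8, 0.0, 0.6]
opening: 0.064
grasp_force: 0.0
time: 8.55
ee_pos: [0.607, 0.1887, 0.1291]
tcp_rot: [-180.0, 0.0, 90.1]
wrist_force: [0.3, -0.7, -0.2]
opening: 0.0639
grasp_force: 0.0
time: 8.97
ee_pos: [0.6073, 0.1875, 0.0599]
tcp_rot: [-180.0, 0.0, 89.9]
wrist_force: [0.2, -0.4, 0.2]
opening: 0.0639
grasp_force: 0.0
```

```bash
python3 - <<'E'
from h import *
snap('side','s3.png');a=cv2.imread('pics/s3.png')[80:270,150:350];cv2.imwrite('pics/c3.png',cv2.resize(a,(630,599)))
E
```

```text
(no output)
```

View pics/c3.png

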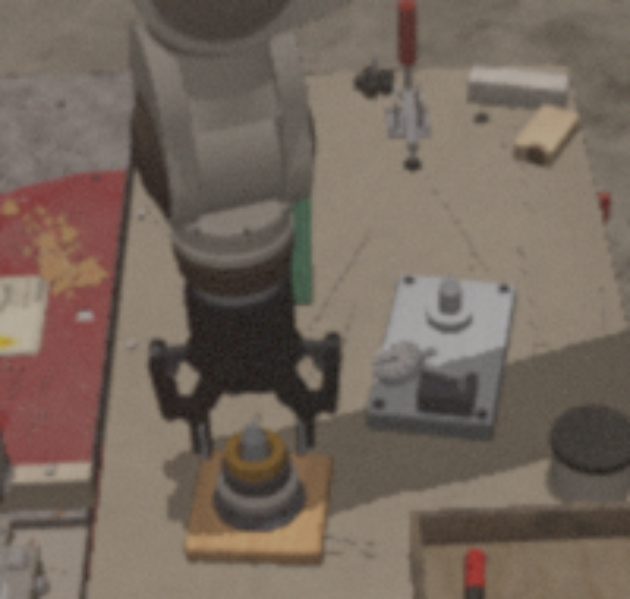

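The brass collar is at crop px (255,455), centred between the open fingers.

```bash
python3 -m handwheel '{"gripper":[-0.15,-0.15,-0.15,-0.15,-0.15,-0.15,-0.15],"slide":[[0,0,0],[0,0,0],[0,0,0],[0,0,0],[0,0,-15],[0,0,-25],[0,0,-20]],"yaw":[0,0,0,0,0,0,0]}' 30
python3 -m handwheel '{"gripper":[-0.15,-0.15,-0.15,-0.15,-0.15,-0.15,-0.15,-0.15],"slide":[[-20,1,0],[-38,1,0],[-38,1,0],[-38,1,0],[-38,1,0],[-38,1,0],[-38,1,0],[-38,1,0]],"yaw":[0,0,0,0,0,0,0,0]}'
python3 -m handwheel '{"gripper":[-0.15,-0.15,-0.15,-0.15,-0.15,-0.15],"slide":[[-38,0,0],[-37,0,0],[0,0,0],[0,0,20],[0,0,35],[0,0,0]],"yaw":[0,0,0,0,0,0]}'
python3 -m handwheel '{"gripper":[-0.15,-0.15,-0.15,-0.15,-0.15],"slide":[[0,0,35],[0,0,15],[0,0,8],[0,0,0],[0,0,0]],"yaw":[0,0,0,0,0]}'
```

```text
time: 9.6
ee_pos: [0.6074, 0.1886, 0.1214]
tcp_rot: [179.9, -0.0, 90.0]
wrist_force: [0.0, -0.7, 0.2]
opening: 0.0434
grasp_force: 30.9
time: 10.27
ee_pos: [0.6154, -0.0993, 0.1207]
tcp_rot: [179.9, 0.0, 90.0]
wrist_force: [0.9, -0.5, -0.6]
opening: 0.0439
grasp_force: 30.9
time: 10.77
ee_pos: [0.6127, -0.1721, 0.059]
tcp_rot: [-179.6, -0.1, 90.0]
wrist_force: [-0.6, 0.4, -3.2]
opening: 0.0435
grasp_force: 31.1
time: 11.18
ee_pos: [0.616, -0.1724, 0.0082]
tcp_rot: [179.9, 0.0, 90.0]
wrist_force: [0.8, -0.2, -0.3]
opening: 0.044
grasp_force: 33.1
```

```bash
python3 -m handwheel '{"gripper":[-0.15,-0.15,0.5,0.5,0.5,0.5,0.5],"slide":[[0,0,1.5],[0,0,0],[0,0,0],[0,0,0],[0,0,0],[0,0,-30],[0,0,-40]],"yaw":[0,0,0,0,0,0,0]}'
python3 -m handwheel '{"gripper":[0.5,0.5,0.5,0.5,0.5,0.5,0.5,0.5],"slide":[[0,0,-40],[20,0,-13],[38,-1,0],[38,-1,0],[38,-1,0],[38,-1,0],[38,-1,0],[38,-1,0]],"yaw":[0,0,0,0,0,0,0,0]}'
python3 -m handwheel '{"gripper":[0.5,0.5,0.5,0.5,0.5,0.5],"slide":[[38,-1,0],[38,-1,0],[37.5,0,0],[0,0,0],[0,0,25],[0,0,0]],"yaw":[0,0,0,0,0,0]}'
python3 -m handwheel '{"gripper":[0.5,0.5,0.5,0.5,0.5],"slide":[[0,0,30],[0,0,20],[0,0,9],[0,0,0],[0,0,0]],"yaw":[0,0,0,0,0]}'
```

```text
time: 11.77
ee_pos: [0.6128, -0.1718, 0.0714]
tcp_rot: [-179.6, -0.1, 90.0]
wrist_force: [1.6, 0.9, -0.9]
opening: 0.0639
grasp_force: 0.0
time: 12.43
ee_pos: [0.6088, 0.0773, 0.1279]
tcp_rot: [-180.0, 0.0, 90.0]
wrist_force: [0.7, -0.9, -0.1]
opening: 0.0645
grasp_force: 0.0
time: 12.93
ee_pos: [0.6057, 0.1894, 0.0989]
tcp_rot: [-179.7, 0.1, 90.1]
wrist_force: [0.1, -0.5, -2.0]
opening: 0.0641
grasp_force: 0.0
time: 13.35
ee_pos: [0.6073, 0.1886, 0.0445]
tcp_rot: [-180.0, 0.0, 90.0]
wrist_force: [-0.4, 0.8, 0.3]
opening: 0.0639
grasp_force: 0.0
```

```bash
python3 -m handwheel '{"gripper":[0.5,0,0,0,0,0,0,0],"slide":[[0,0,-2],[0,0,0],[0,0,0],[0,0,0],[0,0,0],[0,0,-15],[0,0,-30],[0,0,-30]],"yaw":[0,0,0,0,0,0,0,0]}' 30
python3 -m handwheel '{"gripper":[0,0,0,0,0,0,0,0],"slide":[[-20,1,0],[-38,1,0],[-38,1,0],[-38,1,0],[-38,1,0],[-38,1,0],[-38,1,0],[-38,1,0]],"yaw":[0,0,0,0,0,0,0,0]}'
python3 -m handwheel '{"gripper":[0,0,0,0,0,0],"slide":[[-10,0,0],[0,0,0],[0,0,20],[0,0,35],[0,0,30],[0,0,0]],"yaw":[0,0,0,0,0,0]}'
python3 -m handwheel '{"gripper":[0,0,0,0,0],"slide":[[0,0,20],[0,0,6],[0,0,2],[0,0,0],[0,0,0]],"yaw":[0,0,0,0,0]}'
```

```text
time: 14.02
ee_pos: [0.6067, 0.1889, 0.1217]
tcp_rot: [-179.9, 0.0, 90.0]
wrist_force: [1.1, 1.1, -0.0]
opening: 0.0502
grasp_force: 31.4
time: 14.68
ee_pos: [0.6153, -0.0988, 0.1221]
tcp_rot: [179.9, 0.0, 90.0]
wrist_force: [0.2, 0.1, 0.2]
opening: 0.0502
grasp_force: 31.4
time: 15.18
ee_pos: [0.6121, -0.1051, 0.03]
tcp_rot: [-179.5, -0.1, 90.1]
wrist_force: [-1.6, -0.3, -2.7]
opening: 0.05
grasp_force: 31.6
time: 15.6
ee_pos: [0.616, -0.1068, 0.0094]
tcp_rot: [179.9, 0.0, 90.0]
wrist_force: [0.2, -0.0, -0.6]
opening: 0.05
grasp_force: 31.6
```

```bash
python3 -m handwheel '{"gripper":[0,0,1,1,1,1,1,1],"slide":[[0,0,2],[0,0,0],[0,0,0],[0,0,0],[0,0,0],[0,0,-30],[0,0,-40],[0,0,-40]],"yaw":[0,0,0,0,0,0,0,0]}'
python3 -m handwheel '{"gripper":[1,1,1,1,1,1,1,1],"slide":[[20,0,-13],[38,-1,0],[38,-1,0],[38,-1,0],[38,-1,0],[38,-1,0],[38,-1,0],[38,-1,0]],"yaw":[0,0,0,0,0,0,0,0]}'
python3 -m handwheel '{"gripper":[1,1,1,1],"slide":[[10,-1,0],[0,0,0],[0,0,20],[0,0,0]],"yaw":[0,0,0,0]}'
python3 - <<'E'
from h import *
snap('top','t4.png');a=cv2.imread('pics/t4.png')[120:290,220:450];cv2.imwrite('pics/c4.png',cv2.resize(a,(790,584)))
E
```

```text
time: 16.27
ee_pos: [0.6143, -0.1068, 0.116]
tcp_rot: [-179.8, -0.0, 90.0]
wrist_force: [0.6, -0.9, 0.3]
opening: 0.0855
grasp_force: 0.0
time: 16.93
ee_pos: [0.6079, 0.1809, 0.1289]
tcp_rot: [180.0, 0.0, 90.0]
wrist_force: [0.5, 0.4, 0.2]
opening: 0.0855
grasp_force: 0.0
time: 17.27
ee_pos: [0.6063, 0.188, 0.1058]
tcp_rot: [-179.8, 0.1, 90.0]
wrist_force: [0.4, -1.2, -1.0]
opening: 0.085
grasp_force: 0.0
```

View pics/c4.png

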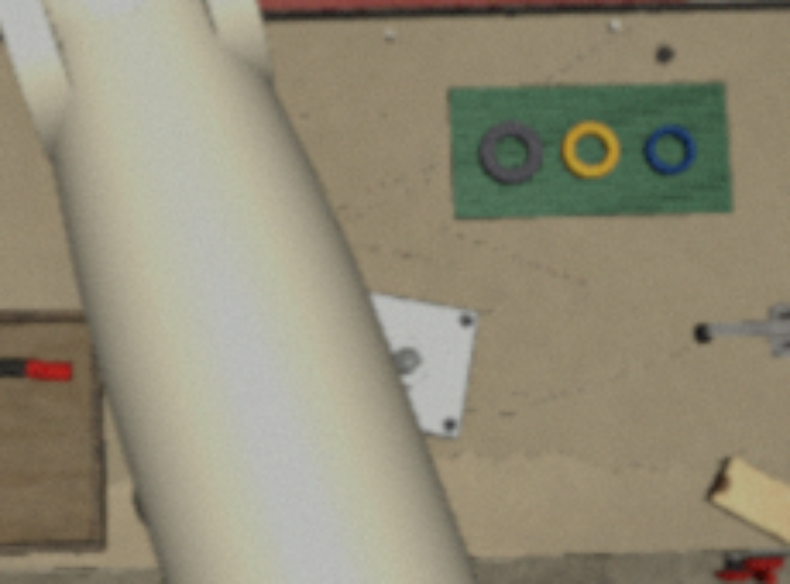

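All three collars lie flat in a row on the mat: black (511,153), brass (591,151) and blue (670,150) in the crop. Taking the flange now.

```bash
python3 - <<'E'
from h import *
T=camera('top');s=790/230
for n,u,v in(('black',511,153),('brass',591,151),('blue',670,150)): print(n,onz(T,220+u/s,120+v/s,.013).round(4))
E
python3 -m handwheel '{"gripper":[1,1,1,1,1,1],"slide":[[0,0,30],[0,0,30],[0,0,16],[0,0,8],[0,0,0],[0,0,0]],"yaw":[0,0,0,0,0,0]}'
python3 -m handwheel '{"gripper":[0.3,0.3,0.3,0.3,0.3],"slide":[[0,0,0],[0,0,0],[0,0,0],[0,0,0],[0,0,0]],"yaw":[0,0,0,0,0]}' 40
```

```text
black [ 0.6169 -0.1068  0.013 ]
brass [ 0.617  -0.1723  0.013 ]
blue [ 0.6163 -0.2371  0.013 ]
time: 17.87
ee_pos: [0.6078, 0.1886, 0.0261]
tcp_rot: [179.9, -0.0, 90.0]
wrist_force: [-0.0, -0.3, 0.0]
opening: 0.0854
grasp_force: 0.0
time: 18.28
ee_pos: [0.6081, 0.1892, 0.0268]
tcp_rot: [179.9, -0.0, 90.0]
wrist_force: [-0.4, -1.4, 5.4]
opening: 0.0585
grasp_force: 42.1
```

```bash
python3 -m handwheel '{"gripper":[0.3,0.3,0.3,0.3,0.3],"slide":[[0,0,-10],[0,0,-25],[0,0,-30],[0,0,-20],[0,0,0]],"yaw":[0,0,0,0,0]}'
python3 - <<'E'
from h import *
snap('side','s5.png');a=cv2.imread('pics/s5.png')[150:270,150:310];cv2.imwrite('pics/c5.png',cv2.resize(a,(640,480)))
E
```

```text
time: 18.7
ee_pos: [0.6092, 0.1897, 0.1161]
tcp_rot: [179.6, -0.1, 90.0]
wrist_force: [0.2, 0.5, -0.3]
opening: 0.0588
grasp_force: 43.7
```

View pics/c5.png

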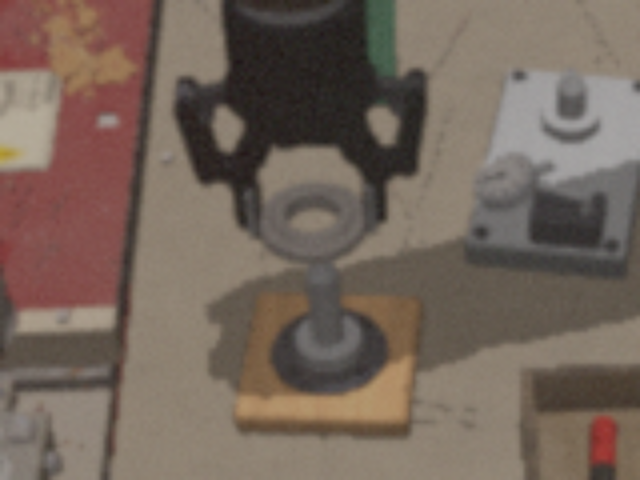

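The flange is held level or nearly so at crop px (313,222), and the post below it is bare. Moving it over the stub.

```bash
python3 -m handwheel '{"gripper":[0.3,0.3,0.3,0.3,0.3,0.3,0.3,0.3],"slide":[[-15,-12,0],[-30,-25,0],[-30,-25,0],[-30,-25,0],[-30,-25,0],[-30,-25,0],[-20,-17,0],[-10,-8,0]],"yaw":[0,0,0,0,0,0,0,0]}'
python3 -m handwheel '{"gripper":[0.3,0.3,0.3,0.3,0.3],"slide":[[0,0,20],[0,0,20],[0,0,0],[0,0,0],[0,0,0]],"yaw":[0,0,0,0,0]}'
python3 - <<'E'
from h import *
snap('side','s6.png');a=cv2.imread('pics/s6.png')[100:220,220:380];cv2.imwrite('pics/c6.png',cv2.resize(a,(640,480)))
E
```

```text
time: 19.42
ee_pos: [0.4427, -0.0077, 0.109]
tcp_rot: [-179.9, 0.0, 89.9]
wrist_force: [0.3, -0.2, -1.5]
opening: 0.0587
grasp_force: 43.8
time: 19.83
ee_pos: [0.4456, -0.0056, 0.0703]
tcp_rot: [-180.0, -0.0, 90.0]
wrist_force: [0.0, 1.6, -1.2]
opening: 0.0592
grasp_force: 43.9
```

View pics/c6.png

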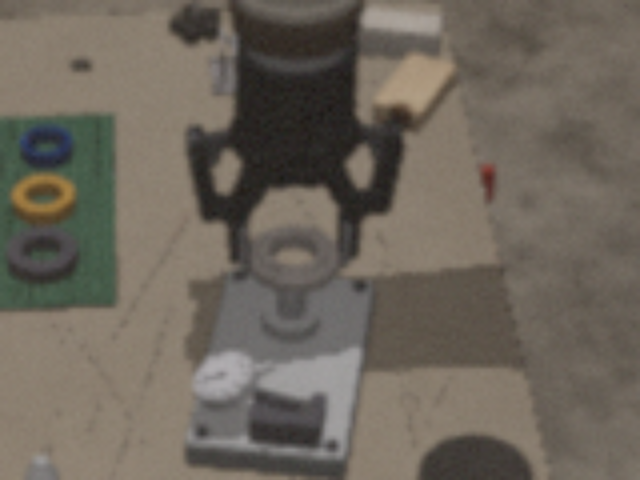

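The flange hangs at crop px (294,257), over the stub at px (291,300), and they line up within about 2 mm. I'll lower it gently with a 1 mm correction in x.

```bash
python3 -m handwheel '{"gripper":[0.3,0.3,0.3,0.3],"slide":[[0,1,8],[0,0,6],[0,0,4],[0,0,0]],"yaw":[0,0,0,0]}'
python3 -m handwheel '{"gripper":[0.3,0.3,0.3,0.3],"slide":[[0,0,6],[0,0,6],[0,0,0],[0,0,0]],"yaw":[0,0,0,0]}'
```

```text
time: 20.22
ee_pos: [0.4456, -0.0058, 0.0506]
tcp_rot: [-179.9, -0.0, 90.0]
wrist_force: [-0.9, 0.4, -1.3]
opening: 0.0589
grasp_force: 43.9
time: 20.55
ee_pos: [0.4459, -0.0059, 0.0393]
tcp_rot: [-180.0, 0.0, 90.0]
wrist_force: [0.9, 0.2, -2.1]
opening: 0.0588
grasp_force: 43.9
```

```bash
python3 -m handwheel '{"gripper":[0.3,0.3,0.3,0.3,0.3],"slide":[[0,0,5],[0,0,4],[0,0,2],[0,0,0],[0,0,0]],"yaw":[0,0,0,0,0]}'
python3 -m handwheel '{"gripper":[0.3,0.3,0.3],"slide":[[0,0,1.5],[0,0,0],[0,0,0]],"yaw":[0,0,0]}'
```

```text
time: 20.97
ee_pos: [0.4461, -0.0059, 0.0287]
tcp_rot: [-180.0, -0.0, 90.0]
wrist_force: [0.3, 0.1, -1.4]
opening: 0.0587
grasp_force: 43.9
time: 21.22
ee_pos: [0.4463, -0.0059, 0.0273]
tcp_rot: [180.0, -0.0, 90.0]
wrist_force: [0.0, -0.0, -2.5]
opening: 0.0586
grasp_force: 43.9
```

```bash
python3 -m handwheel '{"gripper":[0.3,0.3,0.3],"slide":[[0,0,1.5],[0,0,0],[0,0,0]],"yaw":[0,0,0]}'
python3 -m handwheel '{"gripper":[1,1,1,1,1,1,1,1],"slide":[[0,0,0],[0,0,0],[0,0,0],[0,0,-20],[0,0,-35],[0,0,-40],[0,0,-10],[0,0,0]],"yaw":[0,0,0,0,0,0,0,0]}'
python3 -m handwheel '{"gripper":[0.5,0.5,0.5,0.5,0.5,0.5,0.5],"slide":[[-10,20,0],[-20,35,0],[-20,35,0],[-20,35,0],[-20,35,0],[-11,8,0],[0,0,0]],"yaw":[0,0,0,0,0,0,0]}'
python3 - <<'E'
from h import *
snap('side','s7.png');snap('top','t7.png');a=cv2.imread('pics/s7.png')[130:250,220:380];b=cv2.imread('pics/t7.png')[170:290,270:430];cv2.imwrite('pics/c7.png',cv2.resize(np.hstack([a,b]),(800,300)))
E
```

```text
time: 21.47
ee_pos: [0.4465, -0.0059, 0.0267]
tcp_rot: [180.0, 0.0, 90.0]
wrist_force: [-3.2, -0.5, 6.4]
opening: 0.0585
grasp_force: 44.5
time: 22.13
ee_pos: [0.448, -0.006, 0.1343]
tcp_rot: [179.7, 0.0, 90.0]
wrist_force: [-0.4, -0.3, -0.0]
opening: 0.0854
grasp_force: 0.0
time: 22.72
ee_pos: [0.6154, -0.109, 0.1272]
tcp_rot: [-179.8, -0.0, 89.9]
wrist_force: [-0.5, 0.1, -0.5]
opening: 0.064
grasp_force: 0.0
```

View pics/c7.png

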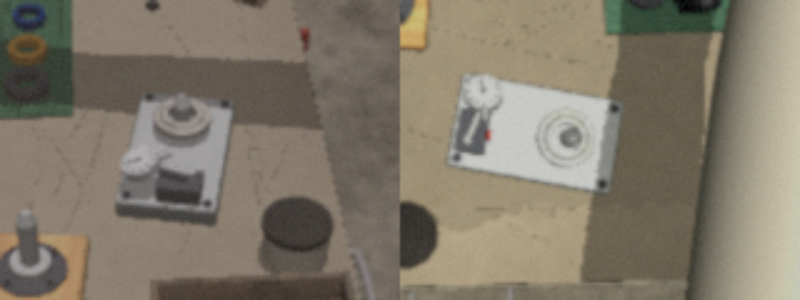

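The flange sits level and hub up on the stub, at side-crop px (182,118) and top-crop px (566,138). The post is bare. Now for the black collar.

```bash
python3 -m handwheel '{"gripper":[0.5,0.5,0.5,0.5,0.5,0.5,0.5],"slide":[[0,0,0],[0,0,40],[0,0,40],[0,0,25],[0,0,14],[0,0,0],[0,0,0]],"yaw":[0,0,0,0,0,0,0]}'
```

```text
time: 23.4
ee_pos: [0.6134, -0.1062, 0.012]
tcp_rot: [-180.0, -0.0, 90.0]
wrist_force: [-0.3, -1.3, 0.8]
opening: 0.0643
grasp_force: 0.0
```

```bash
python3 -m handwheel '{"gripper":[0.5,0.5,0,0,0,0],"slide":[[0,0,5],[0,0,0],[0,0,0],[0,0,0],[0,0,0],[0,0,0]],"yaw":[0,0,0,0,0,0]}' 30
python3 -m handwheel '{"gripper":[0,0,0,0,0,0,0,0],"slide":[[0,0,-15],[0,0,-35],[0,0,-40],[0,0,-30],[20,0,0],[38,-1,0],[38,-1,0],[38,-1,0]],"yaw":[0,0,0,0,0,0,0,0]}'
python3 -m handwheel '{"gripper":[0,0,0,0,0,0,0,0],"slide":[[38,-1,0],[38,-1,0],[38,-1,0],[30,0,0],[17,0,0],[0,0,0],[0,0,0],[0,0,0]],"yaw":[0,0,0,0,0,0,0,0]}'
```

```text
time: 23.9
ee_pos: [0.6149, -0.1069, 0.0086]
tcp_rot: [179.9, 0.0, 90.0]
wrist_force: [-2.0, 1.0, 4.4]
opening: 0.0503
grasp_force: 30.3
time: 24.57
ee_pos: [0.6113, 0.0281, 0.1278]
tcp_rot: [179.9, -0.0, 89.9]
wrist_force: [0.7, -0.3, -0.4]
opening: 0.0502
grasp_force: 31.5
time: 25.23
ee_pos: [0.6083, 0.1875, 0.1271]
tcp_rot: [180.0, 0.0, 90.0]
wrist_force: [0.5, -0.5, 0.2]
opening: 0.0499
grasp_force: 31.5
```

```bash
python3 -m handwheel '{"gripper":[0,0,0,0,0],"slide":[[1,0,15],[0,0,15],[0,0,8],[0,0,4],[0,0,0]],"yaw":[0,0,0,0,0]}'
python3 -m handwheel '{"gripper":[0,0,0,0,0,0,0],"slide":[[0,0,12],[0,0,12],[0,0,12],[0,0,8],[0,0,3],[0,0,0],[0,0,0]],"yaw":[0,0,0,0,0,0,0]}'
```

```text
time: 25.65
ee_pos: [0.6079, 0.1881, 0.084]
tcp_rot: [-179.9, 0.0, 89.9]
wrist_force: [0.0, 0.2, -0.4]
opening: 0.0501
grasp_force: 31.5
time: 26.23
ee_pos: [0.6081, 0.1891, 0.0374]
tcp_rot: [-180.0, 0.0, 90.0]
wrist_force: [-0.1, -0.2, -1.0]
opening: 0.0501
grasp_force: 31.5
```

```bash
python3 -m handwheel '{"gripper":[0,0,0.5,0.5,0.5,0.5,0.5,0.5],"slide":[[0,0,2],[0,0,0],[0,0,0],[0,0,0],[0,0,0],[0,0,-20],[0,0,-35],[0,0,-40]],"yaw":[0,0,0,0,0,0,0,0]}'
python3 -m handwheel '{"gripper":[0.5,0.5,0.5,0.5,0.5,0.5,0.5,0.5],"slide":[[-20,1,0],[-38,1,0],[-38,1,0],[-38,1,0],[-38,1,0],[-38,1,0],[-38,1,0],[-38,0,0]],"yaw":[0,0,0,0,0,0,0,0]}'
python3 -m handwheel '{"gripper":[0.5,0.5,0.5,0.5,0.5,0.5,0.5,0.5],"slide":[[-38,0,0],[-38,0,0],[0,0,0],[0,0,40],[0,0,35],[0,0,25],[0,0,12],[0,0,0]],"yaw":[0,0,0,0,0,0,0,0]}'
python3 -m handwheel '{"gripper":[0.5,0.5],"slide":[[0,0,0],[0,0,0]],"yaw":[0,0]}'
```

```text
time: 26.9
ee_pos: [0.6069, 0.1887, 0.1294]
tcp_rot: [-179.7, 0.1, 90.0]
wrist_force: [1.2, -0.3, 0.1]
opening: 0.064
grasp_force: 0.0
time: 27.57
ee_pos: [0.6151, -0.0987, 0.1307]
tcp_rot: [180.0, 0.0, 90.0]
wrist_force: [0.5, -0.1, 0.4]
opening: 0.0644
grasp_force: 0.0
time: 28.23
ee_pos: [0.6134, -0.1724, 0.0155]
tcp_rot: [-179.7, -0.1, 90.0]
wrist_force: [0.0, 0.4, -0.7]
opening: 0.0641
grasp_force: 0.0
time: 28.4
ee_pos: [0.6164, -0.1731, 0.021]
tcp_rot: [179.8, 0.0, 90.0]
wrist_force: [1.2, 0.3, 0.6]
opening: 0.0638
grasp_force: 0.0
```

```bash
python3 -m handwheel '{"gripper":[0.5,0.5,0.5,0.5],"slide":[[0,0,7],[0,0,3],[0,0,0],[0,0,0]],"yaw":[0,0,0,0]}' 30
python3 -m handwheel '{"gripper":[-0.15,-0.15,-0.15,-0.15],"slide":[[0,0,1],[0,0,0],[0,0,0],[0,0,0]],"yaw":[0,0,0,0]}' 30
python3 -m handwheel '{"gripper":[-0.15,-0.15,-0.15,-0.15,-0.15,-0.15,-0.15,-0.15],"slide":[[0,0,-15],[0,0,-35],[0,0,-40],[0,0,-30],[20,0,0],[38,-1,0],[38,-1,0],[38,-1,0]],"yaw":[0,0,0,0,0,0,0,0]}'
python3 -m handwheel '{"gripper":[-0.15,-0.15,-0.15,-0.15,-0.15,-0.15,-0.15,-0.15],"slide":[[38,-1,0],[38,-1,0],[38,-1,0],[38,0,0],[38,0,0],[26,0,0],[12,0,0],[0,0,0]],"yaw":[0,0,0,0,0,0,0,0]}'
python3 -m handwheel '{"gripper":[-0.15,-0.15],"slide":[[0,0,0],[0,0,0]],"yaw":[0,0]}'
```

```text
time: 28.73
ee_pos: [0.6153, -0.1729, 0.0089]
tcp_rot: [180.0, 0.0, 90.0]
wrist_force: [-0.1, -0.1, -0.0]
opening: 0.0642
grasp_force: 0.0
time: 29.07
ee_pos: [0.6154, -0.173, 0.0082]
tcp_rot: [180.0, 0.0, 90.0]
wrist_force: [-0.0, 0.2, 3.2]
opening: 0.0435
grasp_force: 30.9
time: 29.73
ee_pos: [0.612, -0.0379, 0.1277]
tcp_rot: [180.0, -0.0, 89.9]
wrist_force: [0.6, 0.3, -0.8]
opening: 0.044
grasp_force: 30.8
time: 30.4
ee_pos: [0.6088, 0.1916, 0.1273]
tcp_rot: [-180.0, -0.0, 90.2]
wrist_force: [0.2, -0.7, -1.7]
opening: 0.0435
grasp_force: 30.8
time: 30.57
ee_pos: [0.6093, 0.1879, 0.1277]
tcp_rot: [-180.0, 0.0, 90.0]
wrist_force: [-0.2, -0.1, -0.3]
opening: 0.0437
grasp_force: 30.8
```

```bash
python3 -m handwheel '{"gripper":[-0.15,-0.15,-0.15,-0.15,-0.15],"slide":[[1,-1,15],[0,0,15],[0,0,8],[0,0,4],[0,0,0]],"yaw":[0,0,0,0,0]}'
python3 -m handwheel '{"gripper":[-0.15,-0.15,-0.15,-0.15,-0.15,-0.15],"slide":[[0,0,12],[0,0,12],[0,0,6],[0,0,3],[0,0,0],[0,0,0]],"yaw":[0,0,0,0,0,0]}'
```

```text
time: 30.98
ee_pos: [0.6079, 0.189, 0.085]
tcp_rot: [-179.9, 0.0, 89.9]
wrist_force: [-0.2, -0.9, -0.3]
opening: 0.0435
grasp_force: 30.8
time: 31.48
ee_pos: [0.6082, 0.1901, 0.0528]
tcp_rot: [-180.0, 0.0, 90.0]
wrist_force: [-0.2, 0.1, -0.6]
opening: 0.0439
grasp_force: 30.8
```

```bash
python3 -m handwheel '{"gripper":[-0.15,-0.15,0.5,0.5,0.5,0.5,0.5,0.5],"slide":[[0,0,2],[0,0,0],[0,0,0],[0,0,0],[0,0,0],[0,0,-20],[0,0,-35],[0,0,-24]],"yaw":[0,0,0,0,0,0,0,0]}'
python3 -m handwheel '{"gripper":[0.5,0.5,0.5,0.5,0.5,0.5,0.5,0.5],"slide":[[-20,1,0],[-38,1,0],[-38,1,0],[-38,1,0],[-38,1,0],[-38,1,0],[-38,1,0],[-38,0,0]],"yaw":[0,0,0,0,0,0,0,0]}'
python3 -m handwheel '{"gripper":[0.5,0.5,0.5,0.5,0.5,0.5,0.5,0.5],"slide":[[-38,0,0],[-38,0,0],[-38,0,0],[-27,0,0],[0,0,40],[0,0,35],[0,0,25],[0,0,10]],"yaw":[0,0,0,0,0,0,0,0]}'
python3 -m handwheel '{"gripper":[0.5,0.5,0.5],"slide":[[0,0,0],[0,0,0],[0,0,0]],"yaw":[0,0,0]}'
```

```text
time: 32.15
ee_pos: [0.6082, 0.1901, 0.1319]
tcp_rot: [180.0, -0.0, 90.0]
wrist_force: [0.3, -0.1, 1.3]
opening: 0.0641
grasp_force: 0.0
time: 32.82
ee_pos: [0.6151, -0.0978, 0.1301]
tcp_rot: [180.0, 0.0, 90.0]
wrist_force: [0.2, 0.0, -0.6]
opening: 0.0642
grasp_force: 0.0
time: 33.48
ee_pos: [0.6131, -0.2365, 0.0153]
tcp_rot: [-179.7, -0.1, 90.0]
wrist_force: [-0.6, 0.8, -1.5]
opening: 0.0642
grasp_force: 0.0
time: 33.73
ee_pos: [0.6164, -0.2372, 0.0223]
tcp_rot: [179.8, 0.1, 90.0]
wrist_force: [0.1, 0.6, 0.2]
opening: 0.064
grasp_force: 0.0
```

```bash
python3 -m handwheel '{"gripper":[0.5,0.5,0.5,0.5],"slide":[[0,0,8],[0,0,4],[0,0,0],[0,0,0]],"yaw":[0,0,0,0]}' 30
python3 -m handwheel '{"gripper":[-0.3,-0.3,-0.3,-0.3,-0.3],"slide":[[0,0,0],[0,0,0],[0,0,0],[0,0,0],[0,0,0]],"yaw":[0,0,0,0,0]}' 30
python3 -m handwheel '{"gripper":[-0.3,-0.3,-0.3,-0.3,-0.3,-0.3,-0.3,-0.3],"slide":[[0,0,-15],[0,0,-35],[0,0,-40],[0,0,-30],[20,0,0],[38,-1,0],[38,-1,0],[38,-1,0]],"yaw":[0,0,0,0,0,0,0,0]}'
python3 -m handwheel '{"gripper":[-0.3,-0.3,-0.3,-0.3,-0.3,-0.3,-0.3,-0.3],"slide":[[38,-1,0],[38,-1,0],[38,-1,0],[38,-1,0],[38,0,0],[38,0,0],[38,0,0],[18,0,0]],"yaw":[0,0,0,0,0,0,0,0]}'
python3 -m handwheel '{"gripper":[-0.3,-0.3,-0.3,-0.3],"slide":[[8,0,0],[0,0,0],[0,0,0],[0,0,0]],"yaw":[0,0,0,0]}'
```

```text
time: 34.07
ee_pos: [0.6151, -0.2368, 0.0077]
tcp_rot: [-180.0, -0.0, 90.0]
wrist_force: [0.0, 1.2, 1.0]
opening: 0.0639
grasp_force: 0.0
time: 34.48
ee_pos: [0.6155, -0.237, 0.0084]
tcp_rot: [180.0, 0.0, 90.0]
wrist_force: [-1.1, 0.2, 4.2]
opening: 0.0384
grasp_force: 30.2
time: 35.15
ee_pos: [0.6119, -0.1019, 0.1276]
tcp_rot: [-180.0, -0.0, 89.9]
wrist_force: [0.8, 0.5, -0.4]
opening: 0.0384
grasp_force: 30.4
time: 35.82
ee_pos: [0.6076, 0.1851, 0.1274]
tcp_rot: [-180.0, -0.0, 90.1]
wrist_force: [-0.2, -1.2, -0.2]
opening: 0.0382
grasp_force: 30.4
time: 36.15
ee_pos: [0.6083, 0.1877, 0.1277]
tcp_rot: [-180.0, 0.0, 89.9]
wrist_force: [0.0, -0.3, -0.7]
opening: 0.0384
grasp_force: 30.4
```

```bash
python3 -m handwheel '{"gripper":[-0.3,-0.3,-0.3,-0.3,-0.3],"slide":[[1,0,15],[0,0,15],[0,0,8],[0,0,4],[0,0,0]],"yaw":[0,0,0,0,0]}'
python3 -m handwheel '{"gripper":[-0.3,-0.3,-0.3,-0.3,-0.3],"slide":[[0,0,10],[0,0,7],[0,0,3],[0,0,0],[0,0,0]],"yaw":[0,0,0,0,0]}'
python3 -m handwheel '{"gripper":[-0.3,-0.3,-0.3],"slide":[[0,0,1.5],[0,0,0],[0,0,0]],"yaw":[0,0,0]}'
```

```text
time: 36.57
ee_pos: [0.6079, 0.189, 0.085]
tcp_rot: [-179.9, 0.0, 89.9]
wrist_force: [-0.2, 0.5, -1.1]
opening: 0.0387
grasp_force: 30.4
time: 36.98
ee_pos: [0.6082, 0.1901, 0.0658]
tcp_rot: [-180.0, 0.0, 90.0]
wrist_force: [0.5, 1.0, -0.8]
opening: 0.0386
grasp_force: 30.4
time: 37.23
ee_pos: [0.6083, 0.1902, 0.0645]
tcp_rot: [180.0, -0.0, 90.0]
wrist_force: [-0.1, 0.0, -0.8]
opening: 0.038
grasp_force: 30.4
```

Release, go up and move away so both views are clear, then check.

```bash
python3 -m handwheel '{"gripper":[0.5,0.5,0.5,0.5,0.5,0.5,0.5],"slide":[[0,0,0.5],[0,0,0],[0,0,0],[0,0,-20],[0,0,-35],[0,0,-40],[0,0,-10]],"yaw":[0,0,0,0,0,0,0]}'
python3 -m handwheel '{"gripper":[0.5,0.5,0.5,0.5,0.5,0.5,0.5,0.5],"slide":[[-20,0,0],[-38,0,0],[-38,0,0],[-38,0,0],[-38,0,0],[-38,0,0],[-38,0,0],[-38,0,0]],"yaw":[0,0,0,0,0,0,0,0]}'
python3 -m handwheel '{"gripper":[0.5,0.5,0.5,0.5,0.5],"slide":[[-38,0,0],[-38,0,0],[-38,0,0],[0,0,0],[0,0,0]],"yaw":[0,0,0,0,0]}'
python3 - <<'E'
from h import *
S=snap('side','s9.png');T=snap('top','t9.png');a=cv2.imread('pics/s9.png')[140:270,190:360];b=cv2.imread('pics/t9.png')[135:265,230:400];cv2.imwrite('pics/c9.png',cv2.resize(np.hstack([a,b]),(800,306),interpolation=2))
for n,c in(('side',S),('top',T)):
    h=cv2.cvtColor(c['img'],cv2.COLOR_RGB2HSV);x,y=proj(c,[.608,.189,.07]).astype(int);r=np.s_[y-20:y+20,x-20:x+20]
    for nm,lo,hi,z in(('blue',(100,90,0),(130,255,255),.074),('brass',(15,140,80),(30,255,255),.06)):
        m=cv2.inRange(h[r],lo,hi);b=cv2.boundingRect(m);print(n,nm,b,onz(c,x-20+b[0]+b[2]/2,y-20+b[1]+b[3]/2,z).round(4))
E
```

```text
time: 37.82
ee_pos: [0.6096, 0.1905, 0.1755]
tcp_rot: [179.6, -0.1, 90.0]
wrist_force: [1.4, 1.0, 1.1]
opening: 0.0641
grasp_force: 0.0
time: 38.48
ee_pos: [0.608, -0.0978, 0.1691]
tcp_rot: [180.0, 0.0, 90.0]
wrist_force: [0.9, -0.7, -0.1]
opening: 0.0642
grasp_force: 0.0
time: 38.9
ee_pos: [0.6079, -0.2121, 0.1685]
tcp_rot: [-180.0, -0.0, 89.8]
wrist_force: [-0.2, 0.8, -0.6]
opening: 0.0637
grasp_force: 0.0
side blue (14, 18, 15, 9) [0.6062 0.1987 0.074 ]
side brass (13, 26, 18, 8) [0.6059 0.2096 0.06  ]
top blue (13, 13, 14, 14) [0.6094 0.1892 0.074 ]
top brass (11, 21, 15, 9) [0.5977 0.1942 0.06  ]
```

View pics/c9.png

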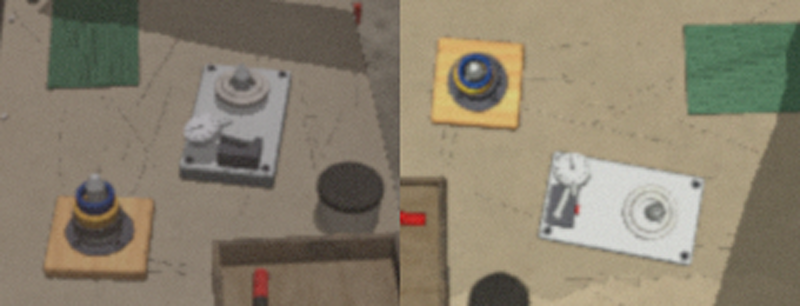

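The stack on the post shows blue over brass over black, level, with the post tip standing out (side crop (95,205)). The flange sits on the stub at side crop (242,88), and the tub hasn't moved. Handing in.

```bash
python3 -c "
from workcell import ticket
print(ticket.job_done())"
```

```text
the job is handed in; nothing more can be done
None
```

I handed the job in at about 39 s of the 131 s allowed: the flange is down on the gauge stand's stub with its hub up, and the collars are back on the storage post in order (black, brass, blue). The final pictures look right and I saw no sign of the tub being moved, though the oil can was out of frame in that last check and the hand-in gave no verdict.

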